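# Set the pouch sealer and start it

## Robot

A 6-joint arm with a two-finger parallel gripper is mounted at the origin on a cart in front of the work surface, level with it; the furniture and walls round the work are solid. World frame = base frame: x ahead of the robot, y to its left, z up, the work surface at z = 0. Lengths are in m, angles in rad, forces in N, time in s.
With the tool pointing down it reaches from about 0.375 to 0.9 m from the base axis. Payload 3.1 kg.
Tool frame: the origin (TCP) lies on the centre line of the jaws, within the pads' length; the fingertips stand robot.nose_length ahead of it and the grasp point (between the pads) lies 6 mm ahead of it (robot.nose_length is the distance from the TCP to the fingertips, in m); z points along the fingers, y is the line along which they close (so a half turn about z gives the same grasp; the last joint's range is limited). The gripper opens to 87 mm and grips with 3 to 60 N. Pads are 19 mm wide; open, the fingers measure 117 mm over their backs; the gripper's body (75 mm by 190 mm) begins 51 mm behind the grasp point.
Start: joints at [-1.399, 0.527, 1.433, -0, 1.181, -0.178], TCP at [0.215, -0.587, 0.222] pointing down, gripper open.
Joint ranges: [-3.08, 3.08], [-0.75, 2.2], [0.22, 2.44], [-1.43, 4.57], [0, 2.65], [-2.85, 2.85]. Speed limits (rad/s): [2.79, 2.79, 3.14, 3.14, 3.14, 3.14].

## Interface

Orientations are given as a unit quaternion [x, y, z, w].
In Python, from rig import robot gives the robot as it stands.
- The arm moves only by the shell command python3 -m crank 'ROWS' [FORCE]. ROWS is JSON, one flat list of numbers, 7 for each row, row after row: the shift along the tool's x, y, z in mm, then the turn, a rotation vector about the tool's x, y, z in degrees, then the closure in counts, from 0 (fully open) to 255 (shut). In form: [x, y, z, ax, ay, az, fingers, x, y, z, ax, ay, az, fingers, ...]. A call has exactly 5 rows; each row is the pose to reach, as a shift and turn from the pose commanded when the call began, along the tool's axes at that moment; what a row does not reach only later rows make up. A row lasts 1/12 s, in which the tool goes at most 41.7 mm and 7.16 degrees, less where a joint would pass 70% of its speed; a pose out of reach is approached as far as the arm can. A call with a gripper value outside its range is refused whole. The fingers move at their own pace and stop on an object; FORCE is the grip in N (left out, the last holds). Time passes only in rows, so rows that repeat a pose let the fingers close, or fill a call up. It gives the time, the measured TCP pose, the force, the opening and the grip force at its end, in the units of the state.
- robot.get_obs(): the state, without advancing time (a new reading comes with each control period).
- robot.camera(name): name is "scene" or "top"; returns a dict with "pixels" (420x560x3 uint8, red, green, blue), "intrinsics" (3x3 intrinsics, pixels), "extrinsics" (4x4, takes a point from camera to world coordinates). Camera axes: x right, y down, z forward; pixel columns grow to the right and rows downward; lengths in m; the calibration is good to about 2 mm. A picture is of the moment at which its call begins. There is no depth.
- robot.hand_in(): hands the job in; it is judged then, once.
The state is a dict: "time": time; "q": joint angles; "joint_velocities": joint speeds; "joint_torque": joint torques, N m; "position": TCP position; "tool_rot": TCP orientation; "ft_force": force on the tool from outside, world axes, zero at the start; "moment": the same for the moment, N m; "grip_width": finger opening in m; "grip_force": force on a finger pad.
Only numpy, scipy, OpenCV 4.12 (cv2) and the standard library are available. Lean on these libraries where they do the work, as an engineer would, in place of code of your own. Each camera call takes 0.05 s, during which the arm holds its last target. There are 200 camera calls.

## Task

Get the pouch sealer ready: with a fingertip, push the orange lever of its selector round, click by click, to the fourth bar clockwise from the white 'off' ring, and leave it resting in that click. Then press the green start button fully down with a fingertip and let it come up again. Only push and press: do not pinch the lever between the fingers, do not press the button before the selector is set, and leave the things standing around where they are.

Things in the scene. Friction and masses are not known exactly. Their poses are not given: they have to be found in the camera images.
- sealer: White table-top pouch sealer, grey control panel, fixed to the worktop; 220 mm wide (y), from x = -70 to +85. Origin: on the worktop, under the middle of its width. x points from its front edge to the blue sealing bar along its back, y to the left seen from the front, z up. The flat panel is 50 mm above the worktop; the bar and the jaw under it take up x = +47 to +81 mm and rise to 83 mm.
- selector_axis (a point): Point on the selector's turning axis at panel height, x = -20, y = -50 mm in the sealer's frame; its axes are the sealer's and do not turn. Around it: a black disc of 32 mm radius, top 7 mm above the panel; a hub of 9.5 mm radius up to 25 mm; the orange lever (see lever_tip), which passes over the inner ends of the painted bars.
- selector (a joint): Angle in rad, growing clockwise from above. Seven clicks 36 degrees apart: 0 = off (white ring), 0.628 first (shortest) bar, 1.257, 1.885, 2.513 = fourth bar, 3.142, 3.770; stops just beyond both ends. At q the lever points (1.885 - q) counter-clockwise from the sealer's +x. Starts at off, 1 or 2. A click takes 2 N at 34 mm radius; past half-way the catch draws it into the next.
- lever_tip (a point): Middle of the pointing end of the orange lever, 44 mm from the axis, 19 mm above the panel. The lever is an upright fin across the disc, 12 mm thick, from 14 mm behind the axis to 44 mm in front of it, underside 7 mm and top 31 mm above the panel, with a white line along the top of its pointing part.
- start_top (a point): Centre of the top of the green round start button (radius 13 mm, black collar of 21 mm radius), at x = -30 mm, y = +70 mm in the sealer's frame, 72 mm above the worktop when up; pressed straight down.
- start (a joint): Travel of the start button in m: 0 up, 0.006 fully down; springs back; fully down takes 5 N.
- pouch_a: Flat pale blue instrument pouch, 196 x 104 x 18 mm, lying on the worktop to the left of the sealer. A black magnifier lamp hangs over it, its lowest point about 0.35 m above the worktop and its arm running back to the right above the rear of the sealer at about 0.55 m: reach the sealer from the robot side of the lamp. Loose; leave it alone. Origin: centre of its underside.
- roll_box: White carton with a blue band, 60 x 101 x 56 mm. Loose; leave it alone. Origin: centre of its underside.
- yellow_tub: Round yellow tub with lid, 89 mm across, 52 mm tall. Loose; leave it alone. Origin: centre of its underside.
- box_teal: White and teal carton, 60 x 86 mm, 113 mm tall. Loose; leave it alone. Origin: centre of its underside.

How it is judged:
On the way, in this order (a step that is already met when the one before it is completed fails the run):
1. the selector stands in the fourth bar's position (value of joint selector between 2.393 and 2.633 rad and velocity of joint selector between -0.3 and 0.3 rad/s), for 0.3 s.
2. the start button is pressed down with the selector set (value of joint selector between 2.393 and 2.633 rad and value of joint start above 0.004 m), for 0.05 s.
At the end, for the whole second after the job is handed in: The selector rests at 2.513 rad (fourth bar) within 0.12 rad, the start button has been pressed at least 4 mm after that and is up again (within 1.5 mm), and the four loose things (pouch, two cartons, tub) are within 20 mm of where they stood (value of joint selector between 2.393 and 2.633 rad and velocity of joint selector between -0.1 and 0.1 rad/s and value of joint start below 0.0015 m and not (distance of any of pouch_a, roll_box, yellow_tub, box_teal from where it was at the start of the episode above 0.02 m)); the robot touches nothing.
It fails at once if the start button is pressed before the selector is set (value of joint start above 0.003 m and not (value of joint selector between 2.393 and 2.633 rad)).
It fails at once if the lever is pinched: both its flanks are pressed at once, with more than 2 N each (contact force between the fingers and selector_c3 above 2 N and contact force between the fingers and selector_c2 above 2 N).
It fails at once if a bystander is shoved or lifted (more than 20 mm from where it stood) (distance of any of pouch_a, roll_box, yellow_tub, box_teal from where it was at the start of the episode above 0.02 m).
It also fails if it takes over 54 s, if anything falls off the work surface, if the arm or the gripper's body presses on something with over 40 N, if the wrist force passes 120 N, or if a joint passes its speed limit or range.

## Working session

There is one attempt and no reset: what is moved stays moved. The work goes in short steps, Python scripts to look and compute and a shell command to move; the robot and the scene stay as the last step left them, time stands still between calls to the robot, and variables do not carry over. Pictures are saved under pics/ and viewed, at most 10 in all, crops included, and the job is handed in when it is done.

```bash
mkdir -p pics; ls; python3 - <<'E'
from rig import robot
import cv2,numpy as np
print(robot.get_obs()); print(robot.nose_length)
for n in("scene","top"):
    c=robot.camera(n); cv2.imwrite(f"pics/{n}0.png",c["pixels"][:,:,::-1]); np.savez(f"{n}0.npz",**c); print(c["intrinsics"].tolist(),np.round(c["extrinsics"],3).tolist())
E
```

```text
pics
{'time': 0.0, 'q': array([-1.39849373e+00,  5.28503076e-01,  1.43388599e+00, -3.10262375e-05,
        1.18140049e+00, -1.78499930e-01]), 'joint_velocities': array([ 0.00080837, -0.00117869,  0.00079839, -0.00019391,  0.00082081,
        0.00037137]), 'joint_torque': array([ 1.69948435e-03, -4.40033126e+01, -1.76592082e+01,  6.35267654e-02,
        5.81874687e-02, -1.77585516e-04]), 'position': array([ 0.21467443, -0.58619811,  0.22145415]), 'tool_rot': array([ 9.84654972e-01,  1.74508965e-01, -1.09415006e-05, -1.09849238e-03]), 'ft_force': array([ 0.29243731, -0.2671151 , -0.34767127]), 'moment': array([ 0.01710853, -0.01965486, -0.02078922]), 'grip_force': 0.0, 'grip_width': 0.08691728267841485}
0.025
[[456.91945652364575, 0.0, 276.28881251897747], [0.0, 456.91945652364575, 209.85635610649345], [0.0, 0.0, 1.0]] [[-0.862, -0.242, 0.446, 0.113], [-0.508, 0.395, -0.766, 0.971], [0.009, -0.887, -0.463, 0.576], [0.0, 0.0, 0.0, 1.0]]
[[450.8528085605761, 0.0, 288.89769884703384], [0.0, 450.8528085605761, 209.09147538660926], [0.0, 0.0, 1.0]] [[-0.092, -0.967, 0.236, 0.403], [-0.996, 0.09, -0.021, 0.179], [-0.001, -0.237, -0.972, 0.911], [0.0, 0.0, 0.0, 1.0]]
```

View pics/top0.png

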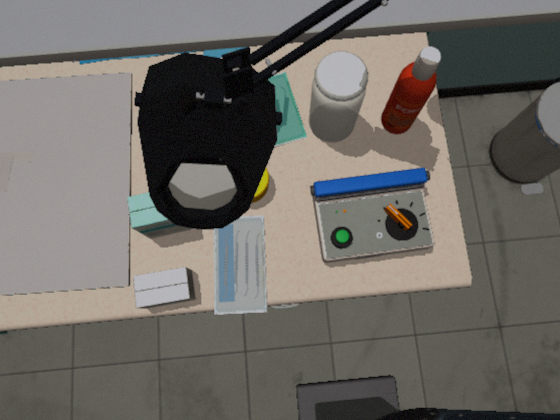

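View pics/scene0.png

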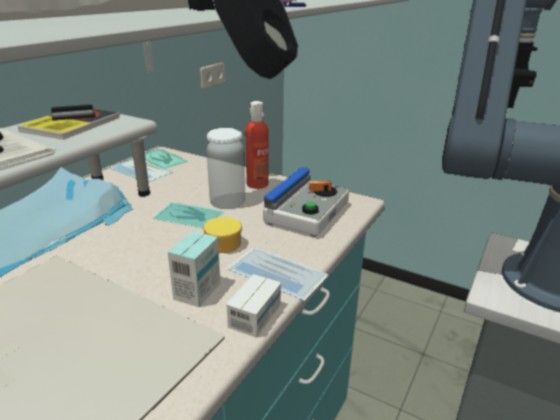

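Top view: sealer at about (373,220), with the green button at (342,237), the selector disc at (402,224), the orange lever running from (390,208) to (411,228) and the blue bar at (370,183). The scene view agrees. Next I measure by ray-plane casting.

```bash
cat > h.py <<'E'
import cv2,numpy as np
def ray(c,u,v,z):
    K,E=c["intrinsics"],c["extrinsics"]
    d=E[:3,:3]@np.linalg.solve(K,[u,v,1.]); o=E[:3,3]
    return o+d*(z-o[2])/d[2]
def mask(c,h0,h1,s,v,roi):
    h=cv2.cvtColor(c["pixels"],cv2.COLOR_RGB2HSV); m=cv2.inRange(h,(h0,s,v),(h1,255,255))
    k=np.zeros_like(m); x0,y0,x1,y1=roi; k[y0:y1,x0:x1]=m[y0:y1,x0:x1]; return k
def big(m):
    cs=cv2.findContours(m,0,2)[0]; return max(cs,key=cv2.contourArea)
def cen(m):
    q=np.argwhere(m>0); return q[:,1].mean(),q[:,0].mean(),len(q)
E
python3 - <<'E'
from h import *
c=np.load("top0.npz"); R=(305,160,445,265)
u,v,n=cen(mask(c,50,75,120,90,R)); g=ray(c,u,v,.072); print("green",u,v,n,g)
m=mask(c,108,125,120,80,R); r=cv2.minAreaRect(big(m)); b=cv2.boxPoints(r); print("blue",r)
P=np.array([ray(c,*p,.08)[:2] for p in b]);print(P.round(4).tolist())
i=np.argsort(b[:,0]); y=P[i[:2]].mean(0)-P[i[2:]].mean(0); print("len",np.linalg.norm(y)); y/=np.linalg.norm(y); x=np.array([y[1],-y[0]])
print("yaw deg",np.degrees(np.arctan2(x[1],x[0])))
O=g[:2]-(-.03*x+.07*y); A=O-.02*x-.05*y; print("origin",O,"axis",A, "axis px z=.075")
m=mask(c,5,18,140,120,(375,190,430,245)); r=cv2.minAreaRect(big(m)); b=cv2.boxPoints(r);print("orange",r)
for p in b:
    w=ray(c,*p,.08)[:2]-A; print("lever corner rel sealer mm",1e3*w@x,1e3*w@y)
S=np.load("scene0.npz")
u,v,n=cen(mask(S,50,75,120,60,(290,190,330,225)));print("scene green",u,v,n,ray(S,u,v,.072))
im=cv2.resize(c["pixels"][155:275,300:450],None,fx=5,fy=5,interpolation=2)
cv2.imwrite("pics/c1.png",im[:,:,::-1])
E
```

```text
green 341.9083969465649 235.73282442748092 131 [0.54559478 0.06667125 0.072     ]
blue ((358.423828125, 183.22056579589844), (14.219542503356934, 89.59616088867188), 82.50414276123047)
[[0.6536, 0.1104], [0.6612, -0.0634], [0.6327, -0.0626], [0.6252, 0.1099]]
len 0.1732842440964594
yaw deg 2.490547758715744
origin [ 0.57860826 -0.00195899] axis [ 0.56079988 -0.05278085] axis px z=.075
orange ((398.7500305175781, 215.75), (30.40559196472168, 5.656853675842285), 45.0)
lever corner rel sealer mm 31.99405377619904 29.19599166001035
lever corner rel sealer mm 38.680444590387815 20.200918258800613
lever corner rel sealer mm -7.865902324812433 -12.010570817452237
lever corner rel sealer mm -14.375816523772022 -3.0508044630654054
scene green 309.8727272727273 205.25454545454545 55 [0.54180036 0.07334366 0.072     ]
```

View pics/c1.png

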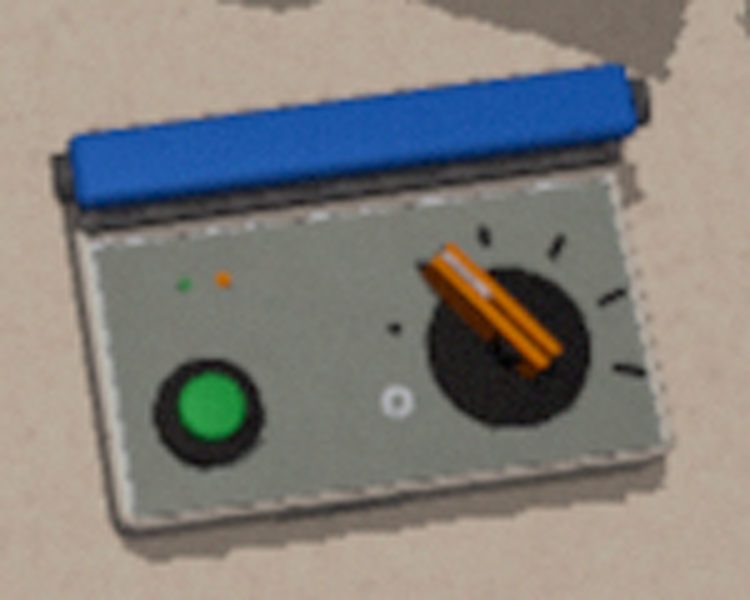

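The lever stands at bar 2: it lies at 35° and the measured size fits, with the tip at 43 mm and the tail at 13 mm. It needs two clicks clockwise. I close the gripper and travel above the lever's left flank.

```bash
for i in 1 2 3 4; do python3 -m crank '[26,-21,0,0,0,0,255, 53,-42,0,0,0,0,255, 79,-63,0,0,0,0,255, 106,-84,0,0,0,0,255, 132,-105,0,0,0,0,255]' 20; done; python3 -m crank '[0,0,15,0,0,-4,255, 0,0,30,0,0,-8,255, 0,0,45,0,0,-12,255, 0,0,60,0,0,-16,255, 0,0,70,0,0,-18.5,255]'
python3 - <<'E'
from rig import robot
from h import *
o=robot.get_obs();print(o)
for n in("scene","top"):
    c=robot.camera(n);np.savez(f"{n}1.npz",**c)
    cv2.imwrite(f"pics/{n}1.png",cv2.resize(c["pixels"][140:280,290:470] if n=="top" else c["pixels"][120:260,230:410],None,fx=4,fy=4)[:,:,::-1])
E
```

```text
time: 0.52
position: [0.3031, -0.4412, 0.222]
tool_rot: [0.985, 0.174, -0.0, -0.001]
ft_force: [0.9, 0.7, -0.5]
grip_width: 0.0616
grip_force: 0.0
time: 0.93
position: [0.391, -0.2972, 0.2222]
tool_rot: [0.985, 0.174, -0.0, -0.0]
ft_force: [0.5, -1.2, 0.6]
grip_width: 0.0284
grip_force: 0.0
time: 1.35
position: [0.4789, -0.1533, 0.2222]
tool_rot: [0.985, 0.174, -0.0, -0.0]
ft_force: [0.2, -0.8, -0.4]
grip_width: 0.0015
grip_force: 0.0
time: 1.77
position: [0.5667, -0.0093, 0.2221]
tool_rot: [0.985, 0.175, -0.0, -0.0]
ft_force: [0.5, -0.9, 0.0]
grip_width: 0.0005
grip_force: 0.0
time: 2.18
position: [0.5652, -0.0106, 0.1507]
tool_rot: [0.943, 0.332, -0.001, -0.001]
ft_force: [0.3, 0.2, -0.7]
grip_width: 0.0005
grip_force: 0.0
{'time': 2.1833, 'q': array([-2.16277831e-01,  5.43129017e-01,  1.65129794e+00, -5.85197945e-05,
        9.50080578e-01,  6.77303353e-01]), 'joint_velocities': array([-0.004107  ,  0.15907188,  0.09371637,  0.00154064, -0.2594801 ,
       -0.49039679]), 'joint_torque': array([  0.10309721, -41.81888223, -14.38221931,   0.0719684 ,
         0.06749773,   0.21000499]), 'position': array([ 0.56523553, -0.0105576 ,  0.15065397]), 'tool_rot': array([ 9.43211442e-01,  3.32189782e-01, -1.25129483e-03, -7.47637463e-04]), 'ft_force': array([ 0.28718701,  0.22626179, -0.73623459]), 'moment': array([-0.00469892, -0.00515496,  0.01922917]), 'grip_force': 0.0, 'grip_width': 0.0005195471874457803}
```

View pics/scene1.png

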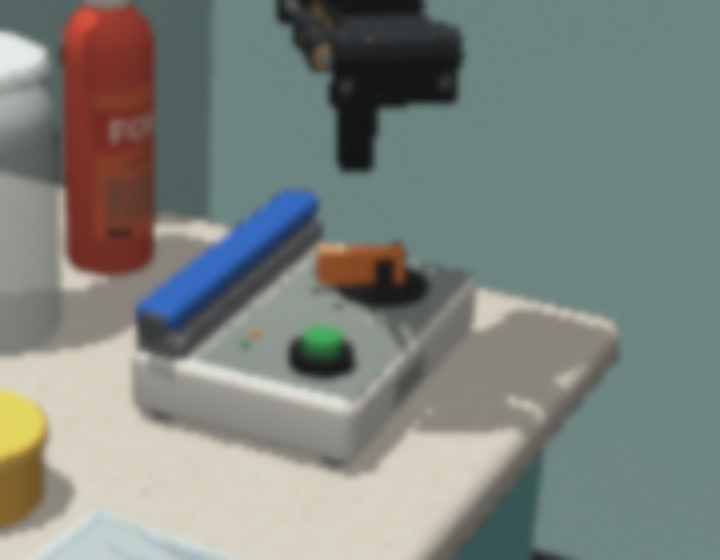

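The scene crop shows the closed fingertip (355,165) above the panel beside the lever (360,265), clear of the bar. I lower it to tip height 63 mm, then feel towards the flank.

```bash
python3 -m crank '[0,0,13,0,0,0,255, 0,0,26,0,0,0,255, 0,0,39,0,0,0,255, 0,0,52,0,0,0,255, 0,0,64,0,0,0,255]'; python3 -m crank '[0,0,0,0,0,0,255, 0,1,0,0,0,0,255, 0,2,0,0,0,0,255, 0,3,0,0,0,0,255, 0,4,0,0,0,0,255]';python3 -m crank '[0,1,0,0,0,0,255, 0,2,0,0,0,0,255, 0,3,0,0,0,0,255, 0,4,0,0,0,0,255, 0,4,0,0,0,0,255]'
```

```text
time: 2.7
position: [0.5668, -0.0112, 0.0885]
tool_rot: [0.944, 0.33, 0.0, 0.0]
ft_force: [-1.1, -0.6, -1.2]
grip_width: 0.0004
grip_force: 0.0
time: 3.12
position: [0.5696, -0.0144, 0.0895]
tool_rot: [0.944, 0.33, 0.001, 0.001]
ft_force: [0.3, 0.1, -0.8]
grip_width: 0.0001
grip_force: 0.0
time: 3.53
position: [0.5715, -0.0175, 0.0885]
tool_rot: [0.944, 0.33, 0.0, 0.0]
ft_force: [-1.2, 0.5, 0.2]
grip_width: 0.0006
grip_force: 0.0
```

```bash
python3 -m crank '[1.1,1.6,0,0,0,3,255, 2,3.3,0,0,0,6,255, 2.9,5,0,0,0,9,255, 3.7,6.7,0,0,0,12,255, 4.4,8.5,0,0,0,15,255]'; python3 -m crank '[1.1,1.6,0,0,0,3,255, 2,3.3,0,0,0,6,255, 2.9,5,0,0,0,9,255, 3.7,6.7,0,0,0,12,255, 4.4,8.5,0,0,0,15,255]'
cat > look.py <<'E'
import sys
from rig import robot
from h import *
A=np.array([.5608,-.0528]); t=sys.argv[1]
print(robot.get_obs()["ft_force"])
c=robot.camera("top");np.savez(f"top{t}.npz",**c)
m=mask(c,5,18,140,60,(375,185,440,250)); r=cv2.minAreaRect(big(m)); print(r)
for p in cv2.boxPoints(r): print("rel axis world mm",1e3*(ray(c,*p,.08)[:2]-A))
im=cv2.resize(c["pixels"][155:275,300:450],None,fx=5,fy=5,interpolation=2)
cv2.imwrite(f"pics/top{t}.png",im[:,:,::-1])
E
python3 look.py a
```

```text
time: 3.95
position: [0.58, -0.0212, 0.0883]
tool_rot: [0.979, 0.203, -0.0, -0.0]
ft_force: [-0.1, 0.1, -0.3]
grip_width: 0.0005
grip_force: 0.0
time: 4.37
position: [0.5875, -0.0272, 0.0883]
tool_rot: [0.997, 0.074, -0.0, -0.0]
ft_force: [0.3, 0.7, -1.1]
grip_width: 0.0002
grip_force: 0.0
[ 0.26988162  0.71750259 -1.12167284]Traceback (most recent call last):
  File "look.py", line 7, in <module>
    m=mask(c,5,18,140,60,(375,185,440,250)); r=cv2.minAreaRect(big(m)); print(r)
                                                               ~~~^^^
  File "h.py", line 10, in big
    cs=cv2.findContours(m,0,2)[0]; return max(cs,key=cv2.contourArea)
                                          ~~~^^^^^^^^^^^^^^^^^^^^^^^^
ValueError: max() iterable argument is empty
```

The gripper hides the lever from above, so I use the scene camera, which looks in from the side.

```bash
python3 - <<'E'
from rig import robot
from h import *
c=robot.camera("scene");np.savez("scenea.npz",**c)
cv2.imwrite("pics/scenea.png",cv2.resize(c["pixels"][140:245,255:365],None,fx=6,fy=5)[:,:,::-1])
E
```

```text
(no output)
```

View pics/scenea.png

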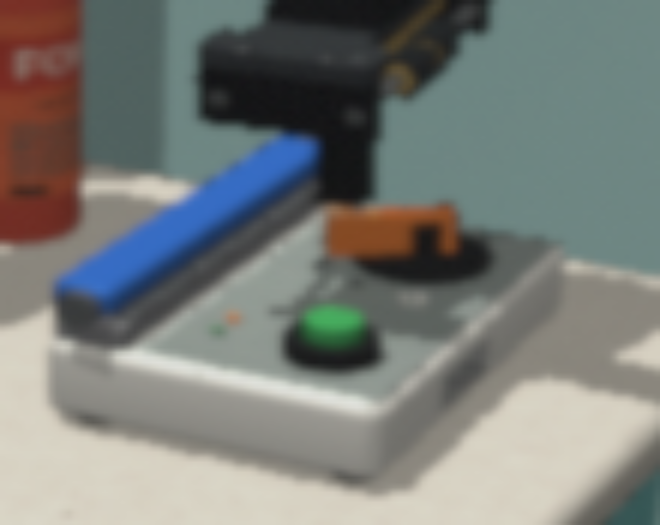

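```bash
python3 - <<'E'
from h import *
S=np.load("scenea.npz");T=np.load("top0.npz");S0=np.load("scene0.npz")
def proj(c,p):
    E=np.linalg.inv(c["extrinsics"]);q=c["intrinsics"]@(E[:3,:3]@p+E[:3,3]);return q[:2]/q[2]
g=proj
print("tip exp",proj(S,np.array([.5875,-.0272,.0633])), "seen ~312.5,180")
print("lever tip exp @bar2",proj(S,np.array([.5952,-.0254,.069])),"axis@.057",proj(S,np.array([.5608,-.0528,.057])),"axis .081",proj(S,np.array([.5608,-.0528,.081])))
us,vs,_=cen(mask(S0,50,75,120,60,(290,190,330,225))); ut,vt,_=cen(mask(T,50,75,120,90,(305,160,445,265)))
for z in (.05,.06,.065,.07,.075,.08,.085): print(z,ray(S0,us,vs,z)[:2],ray(T,ut,vt,z)[:2])
m=mask(S,3,18,120,60,(300,175,340,195));r=cv2.boundingRect(big(m));print("orange bbox a",r)
m=mask(S0,3,18,120,60,(300,170,345,200));r=cv2.boundingRect(big(m));print("orange bbox 0",r)
E
```

```text
tip exp [311.42931546 189.44893345] seen ~312.5,180
lever tip exp @bar2 [308.62208133 187.10206943] axis@.057 [324.54094712 190.34927181] axis .081 [325.06364056 182.15605278]
0.05 [0.56052789 0.03413983] [0.54934587 0.06371248]
0.06 [0.55201538 0.05195975] [0.54764083 0.06505737]
0.065 [0.54775912 0.06086971] [0.54678831 0.06572982]
0.07 [0.54350287 0.06977968] [0.54593579 0.06640227]
0.075 [0.53924661 0.07868964] [0.54508327 0.06707472]
0.08 [0.53499036 0.0875996 ] [0.54423074 0.06774717]
0.085 [0.5307341  0.09650956] [0.54337822 0.06841962]
orange bbox a (310, 181, 22, 11)
orange bbox 0 (310, 181, 22, 11)
```

```bash
python3 - <<'E'
from h import *
S=np.load("scenea.npz");S0=np.load("scene0.npz");A=np.array([.5608,-.0528])
E=np.linalg.inv(S["extrinsics"])
for d in (36,18,0,-36):
    t=np.radians(d+2.5);x=np.array([np.cos(t),np.sin(t)]);y=np.array([-x[1],x[0]]);o=[]
    for a in(-.014,.044):
        for b in(-.006,.006):
            for z in (.057,.081):
                q=S["intrinsics"]@(E[:3,:3]@np.r_[A+a*x+b*y,z]+E[:3,3]);o.append(q[:2]/q[2])
    o=np.array(o);print(d,o.min(0).round(1),o.max(0).round(1))
d=cv2.absdiff(S["pixels"],S0["pixels"])[175:200,300:345].sum(2);print((d>60).sum())
for c in(S0,S):
  for v in range(178,195): print("".join("%4d"%x for x in c["pixels"][v,304:336,0]))
  print()
E
```

```text
36 [308. 181.] [330.8 192.1]
18 [307.9 180. ] [330.5 191.7]
0 [308.6 178.1] [330.8 192.3]
-36 [314.3 175.8] [329.8 192.8]
354
  63  71  72  72  68  68  82 102 106 107 106 107 106 106 106 106 106 106 106 106 106 106 106 106 106 106 106 107 106 107 107 107
  74  73  68  65  67  76  93 106 109 108 107 108 108 107 107 108 107 108 107 107 108 108 107 107 108 107 105 106 107 107 106 107
  74  67  64  69  84 110 131 135 133 130 130 133 131 129 130 133 133 129 125 128 128 126 123 122 124 121 111 107 106 106 106 107
  69  65  69  86 115 149 174 179 177 176 179 185 184 180 181 187 188 180 172 177 173 168 159 152 156 151 134 112 106 106 107 106
  66  69  86 113 138 161 183 188 190 191 194 199 201 202 205 209 209 205 199 198 190 183 174 167 165 158 137 108 104 106 106 106
  70  85 112 138 150 152 162 164 166 167 167 169 173 176 179 181 181 179 177 173 164 158 153 148 147 142 126 101 103 107 107 106
  88 114 138 147 148 142 143 140 140 140 138 139 142 143 144 145 145 145 143 134 119 112 109 107 115 127 121 105 108 111 110 108
 121 144 155 148 142 137 137 135 133 131 130 132 133 133 132 131 132 13
[... 2712 characters left out ...]
115  90  50  24  27  45  84 114 107  66  31  27  30  40
 147 147 146 142 130 117 125 129 128 123 115 111 111 110 106 102 100  98  92  73  42  25  26  38  65  87  81  50  28  26  25  33
 146 146 143 133 112  99 109 113 110 100  84  78  76  76  71  66  63  62  58  47  33  26  26  29  39  48  46  32  26  26  26  30
 145 144 137 114  88  81  91  97  95  84  62  45  41  40  39  36  35  34  33  29  26  27  26  26  27  26  27  27  25  24  27  32
 146 144 135 109  87  84  90  94  93  87  70  49  34  28  27  27  25  26  27  27  26  26  26  27  26  25  27  26  26  26  28  38
 147 146 139 121  99  92  96  99  95  90  84  71  54  40  35  29  26  27  26  25  26  27  26  26  27  27  27  28  27  31  40  54
```

```bash
python3 - <<'E'
from h import *
from rig import robot
S=np.load("scene1.npz");E=np.linalg.inv(S["extrinsics"])
for z in (.1257,.14,.1507,.16):
    q=S["intrinsics"]@(E[:3,:3]@np.array([.5652,-.0106,z])+E[:3,3]);print(z,q[:2]/q[2])
p=S["pixels"][150:172,312:326].sum(2);print(p[:,6:9].mean(1))
print(robot.nose_length, [a for a in dir(robot) if a[0]!='_'],robot.get_obs()["position"])
E
```

```text
0.1257 [317.44905595 171.48503837]
0.14 [317.73543032 166.25164526]
0.1507 [317.9518645  162.29638495]
0.16 [318.14149871 158.83088503]
[ 59.          61.66666667  61.33333333  61.33333333  64.66666667
  62.66666667  64.          62.          60.          60.
  63.66666667  72.33333333 167.33333333 294.66666667 357.
 370.         371.33333333 372.         370.33333333 369.66666667
 371.         370.33333333]
0.025 ['Unreachable', 'camera', 'get_obs', 'hand_in', 'nose_length'] [ 0.58769486 -0.02739593  0.0883976 ]
```

The fingertip is seen at TCP level, about 25 mm higher than nose_length implies. It therefore passed over the lever, which has not moved. I go back and descend further, watching the force.

```bash
for i in 1 2; do python3 -m crank '[-1.3,-1.4,0,0,0,-3,255, -2.6,-2.8,0,0,0,-6,255, -3.9,-4.2,0,0,0,-9,255, -5.2,-5.6,0,0,0,-12,255, -6.5,-7,0,0,0,-15,255]';done; python3 -m crank '[0,-2,0,0,0,0,255, 0,-4,0,0,0,0,255, 0,-6,0,0,0,0,255, 0,-7,0,0,0,0,255, 0,-7,0,0,0,0,255]';  python3 -m crank '[0,0,2,0,0,0,255, 0,0,4,0,0,0,255, 0,0,7,0,0,0,255, 0,0,9,0,0,0,255, 0,0,11,0,0,0,255]'
python3 - <<'E'
from rig import robot
from h import *
c=robot.camera("scene");np.savez("sceneb.npz",**c)
cv2.imwrite("pics/sceneb.png",cv2.resize(c["pixels"][140:245,255:365],None,fx=6,fy=5)[:,:,::-1])
E
```

```text
time: 4.88
position: [0.5797, -0.0211, 0.0884]
tool_rot: [0.978, 0.207, -0.0, -0.0]
ft_force: [-0.2, -0.7, -0.4]
grip_width: 0.0002
grip_force: 0.0
time: 5.3
position: [0.571, -0.0173, 0.0884]
tool_rot: [0.943, 0.333, -0.0, -0.0]
ft_force: [-0.6, 0.6, -0.8]
grip_width: 0.0007
grip_force: 0.0
time: 5.72
position: [0.5667, -0.0117, 0.0884]
tool_rot: [0.944, 0.331, -0.0, -0.0]
ft_force: [-0.0, -1.3, 0.5]
grip_width: 0.0004
grip_force: 0.0
time: 6.13
position: [0.5668, -0.012, 0.077]
tool_rot: [0.944, 0.33, -0.0, -0.0]
ft_force: [0.3, -0.1, 0.5]
grip_width: 0.0007
grip_force: 0.0
```

View pics/sceneb.png

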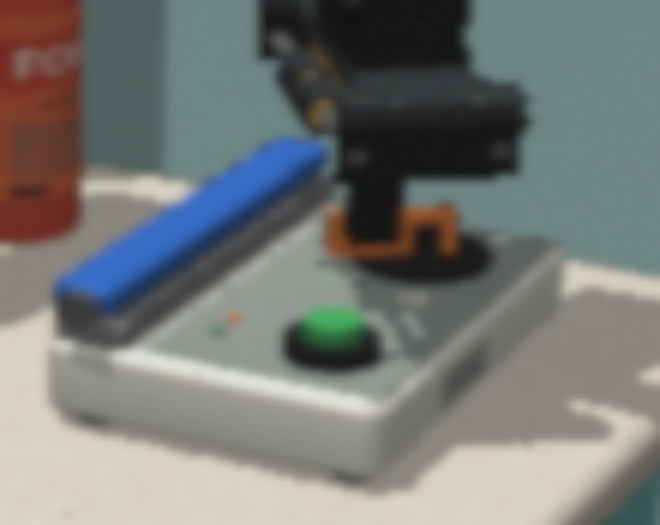

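The fingertip, at crop (375,245), is now in front of the lever's left flank. I lower 10 mm more and push slowly.

```bash
python3 -m crank '[0,0,2,0,0,0,255, 0,0,4,0,0,0,255, 0,0,6,0,0,0,255, 0,0,8,0,0,0,255, 0,0,10,0,0,0,255]';  python3 -m crank '[0,1,0,0,0,0,255, 0,2,0,0,0,0,255, 0,4,0,0,0,0,255, 0,5,0,0,0,0,255, 0,6,0,0,0,0,255]'; python3 -m crank '[0,0.5,0,0,0,0,255, 0,1,0,0,0,0,255, 0,1,0,0,0,0,255, 0,1,0,0,0,0,255, 0,1,0,0,0,0,255]'; python3 -m crank '[0,0.5,0,0,0,0,255, 0,1,0,0,0,0,255, 0,1.5,0,0,0,0,255, 0,2,0,0,0,0,255, 0,2,0,0,0,0,255]'
```

```text
time: 6.6
position: [0.5669, -0.012, 0.0673]
tool_rot: [0.944, 0.331, -0.0, 0.0]
ft_force: [0.2, -0.4, -0.5]
grip_width: 0.0004
grip_force: 0.0
time: 7.02
position: [0.571, -0.0169, 0.0676]
tool_rot: [0.944, 0.33, 0.0, 0.0]
ft_force: [-0.4, -0.2, -0.6]
grip_width: 0.0006
grip_force: 0.0
time: 7.43
position: [0.5712, -0.0174, 0.0675]
tool_rot: [0.944, 0.331, -0.0, -0.0]
ft_force: [-0.5, 0.3, 0.5]
grip_width: 0.0006
grip_force: 0.0
time: 7.85
position: [0.5726, -0.0191, 0.0675]
tool_rot: [0.944, 0.33, 0.0, 0.0]
ft_force: [-0.8, 0.6, 0.6]
grip_width: 0.0009
grip_force: 0.0
```

```bash
for i in 1 2; do python3 -m crank '[1,1.6,0,0,0,3,255, 1.8,3.2,0,0,0,6,255, 2.6,4.9,0,0,0,9,255, 3.3,6.7,0,0,0,12,255, 3.9,8.4,0,0,0,15,255]'; done
python3 - <<'E'
from rig import robot
from h import *
c=robot.camera("scene");np.savez("scenec.npz",**c)
cv2.imwrite("pics/scenec.png",cv2.resize(c["pixels"][140:245,255:365],None,fx=6,fy=5)[:,:,::-1])
E
```

```text
time: 8.27
position: [0.5802, -0.0225, 0.0674]
tool_rot: [0.979, 0.203, -0.001, -0.001]
ft_force: [-1.4, 1.4, 1.5]
grip_width: 0.0007
grip_force: 1.1
time: 8.68
position: [0.5878, -0.0292, 0.0674]
tool_rot: [0.997, 0.074, -0.0, -0.0]
ft_force: [-0.3, -0.8, -0.2]
grip_width: 0.0001
grip_force: 0.0
```

View pics/scenec.png

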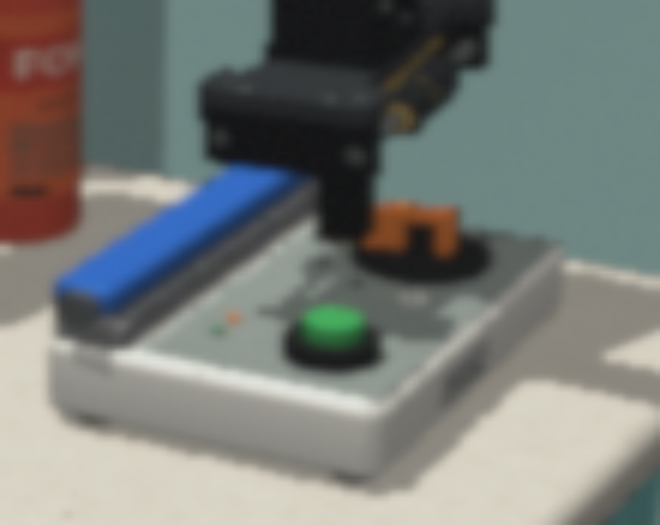

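The finger is in front of the lever. The force rose and then dropped, so one click is done. Now the second.

```bash
for i in 1 2; do python3 -m crank '[1,1.6,0,0,0,3,255, 1.8,3.2,0,0,0,6,255, 2.6,4.9,0,0,0,9,255, 3.3,6.7,0,0,0,12,255, 3.9,8.4,0,0,0,15,255]'; done;  python3 -m crank '[1,1.6,0,0,0,3,255, 1,1.6,0,0,0,3,255, 1,1.6,0,0,0,3,255, 1,1.6,0,0,0,3,255, 1,1.6,0,0,0,3,255]'
```

```text
time: 9.15
position: [0.5928, -0.0368, 0.0674]
tool_rot: [0.998, -0.057, -0.0, -0.0]
ft_force: [-0.6, 0.8, 0.1]
grip_width: 0.0006
grip_force: 0.6
time: 9.57
position: [0.5959, -0.0453, 0.0674]
tool_rot: [0.982, -0.186, 0.0, -0.0]
ft_force: [1.0, 0.4, -1.1]
grip_width: 0.0003
grip_force: 0.5
time: 9.98
position: [0.596, -0.0475, 0.0674]
tool_rot: [0.978, -0.211, -0.0, -0.0]
ft_force: [0.4, -0.3, 0.4]
grip_width: 0.0003
grip_force: 0.0
```

```bash
python3 -m crank '[0,-2,0,0,0,0,255, 0,-4,0,0,0,0,255, 0,-6,0,0,0,0,255, 0,-6,0,0,0,0,255, 0,-6,0,0,0,0,255]'; python3 -m crank '[0,0,-10,0,0,0,255, 0,0,-20,0,0,0,255, 0,0,-30,0,0,0,255, 0,0,-40,0,0,0,255, 0,0,-50,0,0,0,255]'; python3 -m crank '[-18,-15,0,0,0,0,255, -36,-30,0,0,0,0,255, -54,-45,0,0,0,0,255, -72,-60,0,0,0,0,255, -90,-74,0,0,0,0,255]'
python3 - <<'E'
from rig import robot
from h import *
c=robot.camera("top");t=robot.camera("scene");np.savez("scened.npz",**t);np.savez("topd.npz",**c)
a=cv2.resize(c["pixels"][150:280,300:440],(390,520));b=cv2.resize(t["pixels"][130:235,255:335],(400,520))
cv2.imwrite("pics/d.png",np.hstack([a,b])[:,:,::-1]);o=robot.get_obs()
g=np.array([.5456,.0667])-o["position"][:2];q=o["tool_rot"];y=2*np.arctan2(q[1],q[0]);print(np.degrees(y),1e3*g@[np.cos(y),np.sin(y)],1e3*g@[np.sin(y),-np.cos(y)])
E
```

```text
time: 10.4
position: [0.5987, -0.0419, 0.0675]
tool_rot: [0.977, -0.211, 0.0, 0.0]
ft_force: [-0.2, -0.3, -0.6]
grip_width: 0.0004
grip_force: 0.0
time: 10.82
position: [0.599, -0.0424, 0.1192]
tool_rot: [0.977, -0.211, 0.001, 0.0]
ft_force: [0.1, 0.5, -0.0]
grip_width: 0.0002
grip_force: 0.0
time: 11.23
position: [0.5471, 0.0632, 0.1186]
tool_rot: [0.977, -0.212, 0.001, -0.0]
ft_force: [0.8, 0.4, -0.3]
grip_width: 0.0006
grip_force: 0.0
-24.211566520474992 0.14580922483047198 -1.83703577478085
```

View pics/d.png

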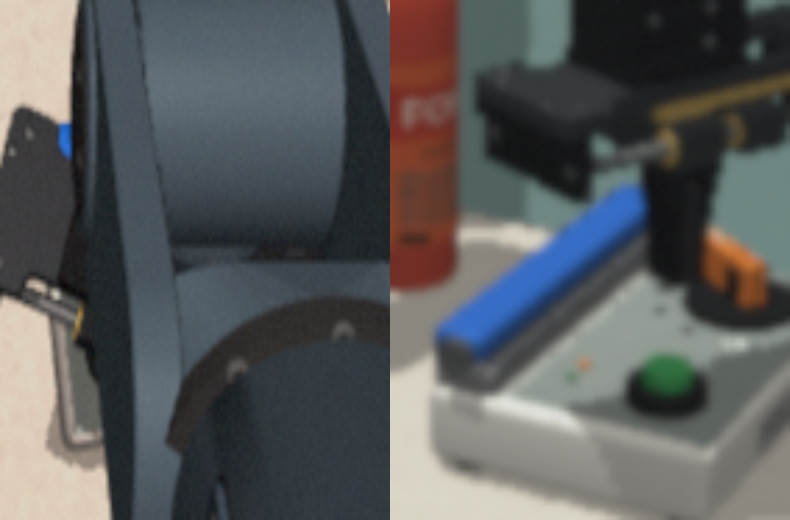

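```bash
python3 - <<'E'
from h import *
S=np.load("scened.npz");A=np.array([.5608,-.0528]);E=np.linalg.inv(S["extrinsics"])
for d in (0,-24,-36,-48,-72):
    t=np.radians(d+2.5);x=np.array([np.cos(t),np.sin(t)]);y=np.array([-x[1],x[0]]);o=[]
    for a,b in((.044,-.006),(.044,.006),(-.014,.006),(-.014,-.006)):
        q=S["intrinsics"]@(E[:3,:3]@np.r_[A+a*x+b*y,.081]+E[:3,3]);o.append((q[:2]/q[2]).round(1).tolist())
    print(d,o)
m=mask(S,3,20,100,60,(305,165,345,200));k=big(m);print(cv2.boundingRect(k));print([(x,int(np.argwhere(m[:,x])[0,0])) for x in range(305,345) if m[:,x].any()])
E
```

```text
0 [[310.8, 178.1], [309.0, 179.7], [329.1, 184.0], [330.8, 182.4]]
-24 [[315.5, 176.3], [312.3, 177.4], [327.1, 184.5], [330.4, 183.3]]
-36 [[318.5, 175.8], [314.7, 176.5], [325.9, 184.5], [329.8, 183.7]]
-48 [[321.8, 175.6], [317.6, 175.9], [324.7, 184.5], [329.0, 184.1]]
-72 [[328.6, 175.9], [324.2, 175.5], [322.4, 184.1], [326.9, 184.5]]
(317, 177, 14, 16)
[(317, 177), (318, 177), (319, 177), (320, 178), (321, 178), (322, 178), (323, 179), (324, 179), (325, 180), (326, 181), (327, 181), (328, 182), (329, 183), (330, 187)]
```

The top edge slope puts the lever at about −35°, which is the fourth bar. Next, the button: descend, then press by force.

```bash
python3 -m crank '[0,-2,8,0,0,0,255, 0,-2,16,0,0,0,255, 0,-2,24,0,0,0,255, 0,-2,32,0,0,0,255, 0,-2,40,0,0,0,255]'; python3 -m crank '[0,0,1,0,0,0,255, 0,0,2,0,0,0,255, 0,0,3,0,0,0,255, 0,0,4,0,0,0,255, 0,0,5,0,0,0,255]';  python3 -m crank '[0,0,1,0,0,0,255, 0,0,2,0,0,0,255, 0,0,3,0,0,0,255, 0,0,4,0,0,0,255, 0,0,4,0,0,0,255]'
```

```text
time: 11.75
position: [0.5481, 0.0634, 0.0762]
tool_rot: [0.977, -0.212, -0.0, 0.0]
ft_force: [0.1, 0.4, -0.8]
grip_width: 0.0006
grip_force: 0.0
time: 12.17
position: [0.5484, 0.0642, 0.0727]
tool_rot: [0.977, -0.211, 0.0, -0.0]
ft_force: [0.1, 0.5, 0.7]
grip_width: 0.0006
grip_force: 0.0
time: 12.58
position: [0.5483, 0.0642, 0.0687]
tool_rot: [0.977, -0.211, 0.0, -0.0]
ft_force: [-0.1, -0.8, 3.5]
grip_width: 0.0001
grip_force: 1.7
```

```bash
for i in 1 2; do python3 -m crank '[0,0,0.5,0,0,0,255, 0,0,1,0,0,0,255, 0,0,1.5,0,0,0,255, 0,0,1.5,0,0,0,255, 0,0,1.5,0,0,0,255]'; done
```

```text
time: 13.0
position: [0.5483, 0.0642, 0.0671]
tool_rot: [0.977, -0.211, 0.0, -0.0]
ft_force: [0.7, -0.4, 4.8]
grip_width: 0.0001
grip_force: 2.2
time: 13.42
position: [0.5484, 0.0642, 0.0662]
tool_rot: [0.977, -0.211, 0.0, -0.0]
ft_force: [-0.7, -0.3, 9.5]
grip_width: 0.0006
grip_force: 4.7
```

The force jumped to 9.5 N after 6 mm, so the button is fully down. I lift, swing away and check.

```bash
python3 -m crank '[0,0,-4,0,0,0,255, 0,0,-20,0,0,0,255, 0,0,-40,0,0,0,255, 0,0,-60,0,0,0,255, 0,0,-80,0,0,0,255]'; for i in 1 2; do python3 -m crank '[7,35,-5,0,0,0,255, 14,70,-10,0,0,0,255, 20,100,-15,0,0,0,255, 27,135,-20,0,0,0,255, 34,170,-25,0,0,0,255]'; done; python3 -m crank '[0,0,0,0,0,0,255, 0,0,0,0,0,0,255, 0,0,0,0,0,0,255, 0,0,0,0,0,0,255, 0,0,0,0,0,0,255]'
python3 - <<'E'
from rig import robot
from h import *
c=robot.camera("top");T=np.load("top0.npz")
cv2.imwrite("pics/e.png",c["pixels"][:,:,::-1])
for h,r in((50,(305,160,445,265)),):print(cen(mask(c,50,75,120,90,r)),cen(mask(T,50,75,120,90,r)))
A=np.array([.5608,-.0528])
try:
    r=cv2.minAreaRect(big(mask(c,5,18,140,100,(370,185,440,250))))
    for p in cv2.boxPoints(r): w=1e3*(ray(c,*p,.08)[:2]-A);print(w)
except Exception as e: print(e)
E
```

```text
time: 13.83
position: [0.5469, 0.0644, 0.1453]
tool_rot: [0.977, -0.211, -0.001, 0.0]
ft_force: [0.1, -0.1, -0.6]
grip_width: 0.0001
grip_force: 0.0
time: 14.25
position: [0.5075, -0.1054, 0.17]
tool_rot: [0.978, -0.211, -0.001, -0.0]
ft_force: [1.2, -0.3, -0.7]
grip_width: 0.0003
grip_force: 0.0
time: 14.67
position: [0.4682, -0.2743, 0.1948]
tool_rot: [0.977, -0.211, -0.001, -0.001]
ft_force: [-0.2, -0.6, 0.2]
grip_width: 0.0004
grip_force: 0.0
time: 15.08
position: [0.4694, -0.2717, 0.1949]
tool_rot: [0.978, -0.21, -0.001, -0.001]
ft_force: [-0.2, -0.5, -0.1]
grip_width: 0.0001
grip_force: 0.0
(np.float64(341.9323308270677), np.float64(235.70676691729324), 133) (np.float64(341.9083969465649), np.float64(235.73282442748092), 131)
[-8.39717443 12.68467605]
[ 40.04737987 -18.41701752]
[ 33.15697871 -29.45579425]
[-15.11318602   1.75099605]
```

View pics/e.png

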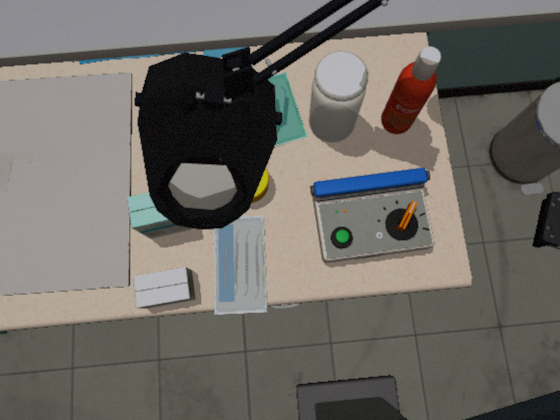

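The picture shows the lever (408,214) at −35° in the sealer's frame, on the fourth bar. The button is up at (342,236), the bystanders are unmoved and the arm is clear.

```bash
python3 -c "from rig import robot; print(robot.hand_in())"
```

```text
the job is handed in; nothing more can be done
None
```

The selector rests on the fourth bar, the start button was pressed fully down and came back up, the bystanders look unmoved in the last top view, and the job is handed in; the hand-in call gave no verdict.

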